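# Pack the gift tins into their inserts

## Robot

A 6-joint arm with a two-finger parallel gripper is mounted at the origin on the work surface. World frame = base frame: x ahead of the robot, y to its left, z up, the work surface at z = 0. Lengths are in m, angles in rad, forces in N, time in s.
With the tool pointing down it reaches from about 0.35 to 0.975 m from the base axis. Payload 4.9 kg.
Tool frame: the origin (TCP) lies on the centre line of the jaws, within the pads' length; the fingertips stand 14 mm ahead of it and the grasp point (between the pads) lies 5 mm behind it; z points along the fingers, y is the line along which they close (so a half turn about z gives the same grasp; the last joint's range is limited). The gripper opens to 85 mm and grips with 20 to 120 N. Pads are 22 mm wide; open, the fingers measure 114 mm over their backs; the gripper's body (76 mm by 85 mm) begins 54 mm behind the grasp point. The pads swing forward as they close: fully open they stand 13 mm farther back than shut.
Start: joints at [1.076, 0.053, 1.613, -0, 1.476, -0.119], TCP at [0.229, 0.581, 0.245] pointing down, gripper open.
Joint ranges: [-3.01, 3.01], [-1.01, 2.22], [0.06, 2.58], [-1.02, 4.17], [0.09, 2.62], [-3.14, 3.14]. Speed limits (rad/s): [2.57, 2.57, 3.14, 3.14, 3.14, 3.14].

## Interface

Orientations are given as a unit quaternion [w, x, y, z].
In Python, from plant import * gives the robot as it stands.
- The arm moves only by the tool send_rows, never from a script. Its argument "steps" is a list of rows, each an object with "translation": the shift along the tool's x, y, z in cm, a list of three; "delta_rot": the turn, a rotation vector about the tool's x, y, z in rad, a list of three; "jaw": the finger opening in cm, from 0 to 8.54. In form: [{"translation": [dx, dy, dz], "delta_rot": [rx, ry, rz], "jaw": jaw}, ...]. A call has exactly 8 rows; each row is the pose to reach, as a shift and turn from the pose commanded when the call began, along the tool's axes at that moment; what a row does not reach only later rows make up. A row lasts 1/10 s, in which the tool goes at most 50 mm and 8.59 degrees, less where a joint would pass 70% of its speed; a pose out of reach is approached as far as the arm can. A call with a gripper value outside its range is refused whole. The fingers move at their own pace and stop on an object; the grip force is fixed at half the most. Time passes only in rows, so rows that repeat a pose let the fingers close, or fill a call up. It gives the time, the measured TCP pose, the force, the opening and the grip force at its end, in the units of the state.
- state(): the state, without advancing time (a new reading comes with each control period).
- grab_frame(name): name is "side" or "top" or "wrist"; returns a dict with "pixels" (480x640x3 uint8, blue, green, red), "range_z" (480x640 float32, m along the optical axis (not along the pixel's ray), 0 where there is no reading), "fx", "fy", "cx", "cy" (pixels), "rvec" (rotation vector, rad) and "tvec" (3), from world to camera coordinates, as OpenCV has them. Camera axes: x right, y down, z forward; pixel columns grow to the right and rows downward; lengths in m; the calibration is good to about 2 mm. A picture is of the moment at which its call begins.
- job_done(): hands the job in; it is judged then, once.
The state is a dict: "time": time; "joint_pos": joint angles; "joint_vel": joint speeds; "joint_efforts": joint torques, N m; "tool_pos": TCP position; "tool_rot": TCP orientation; "contact_force": force on the tool from outside, world axes, zero at the start; "ft_torque": the same for the moment, N m; "gripper_width": opening from 0.0 (shut) to 1.0 (fully open); "grasp_force": force on a finger pad.
Only numpy, scipy, OpenCV 4.12 (cv2) and the standard library are available. Lean on these libraries where they do the work, as an engineer would, in place of code of your own. Each camera call takes 0.05 s, during which the arm holds its last target. There are 200 camera calls.

## Task

Pack the four metal tins for the gift sets: stand each tin upright in the card insert whose cut-out has its shape and size, seated flat on the bottom of the cut-out. Set the tins down rather than dropping them, do not tip any over, and leave the basket and the stack of cartons where they are.

Things in the scene. Friction and masses are not known exactly. Their poses are not given: they have to be found in the camera images.
- tin_round_large_center (a point): Large round tin, diameter 60 mm. Closed tinplate tin, plain bare metal with a dark lid seam, standing upright, 60 mm tall, 70 to 250 g; the point is its centre, 30 mm above its underside; z is up.
- tin_round_small_center (a point): Small round tin, diameter 40 mm. Closed tinplate tin, plain bare metal with a dark lid seam, standing upright, 60 mm tall, 70 to 250 g; the point is its centre, 30 mm above its underside; z is up.
- tin_square_center (a point): Square tin, 48 by 48 mm, sides along its own x and y. Closed tinplate tin, plain bare metal with a dark lid seam, standing upright, 60 mm tall, 70 to 250 g; the point is its centre, 30 mm above its underside; z is up.
- tin_oblong_center (a point): Oblong tin, 80 mm along its own x, 40 mm along its own y. Closed tinplate tin, plain bare metal with a dark lid seam, standing upright, 60 mm tall, 70 to 250 g; the point is its centre, 30 mm above its underside; z is up.
- insert_round_large: Insert for the large round tin: round cut-out, diameter 76 mm. Brown card gift-box insert fixed to the bench: a block 112 mm (own x) by 92 mm (own y) and 9 mm high with one cut-out in its middle, 6 mm deep, leaving a 3 mm floor. Origin: centre of its underside, at bench height, under the middle of the cut-out; z is up.
- insert_round_small: Insert for the small round tin: round cut-out, diameter 56 mm. Brown card gift-box insert fixed to the bench: a block 112 mm (own x) by 92 mm (own y) and 9 mm high with one cut-out in its middle, 6 mm deep, leaving a 3 mm floor. Origin: centre of its underside, at bench height, under the middle of the cut-out; z is up.
- insert_square: Insert for the square tin: square cut-out, 64 by 64 mm, sides along its own x and y. Brown card gift-box insert fixed to the bench: a block 112 mm (own x) by 92 mm (own y) and 9 mm high with one cut-out in its middle, 6 mm deep, leaving a 3 mm floor. Origin: centre of its underside, at bench height, under the middle of the cut-out; z is up.
- insert_oblong: Insert for the oblong tin: oblong cut-out, 96 mm along its own x, 56 mm along its own y. Brown card gift-box insert fixed to the bench: a block 112 mm (own x) by 92 mm (own y) and 9 mm high with one cut-out in its middle, 6 mm deep, leaving a 3 mm floor. Origin: centre of its underside, at bench height, under the middle of the cut-out; z is up.
- basket: Bystander: green plastic basket of red pastries, 170 (own x) by 120 (own y) by 60 mm high, on the bench; origin at the centre of its underside. To be left where it is.
- carton_stack: Bystander: stack of three flat brown cartons, 120 by 120 mm, 75 mm high, on the bench; origin at the centre of its underside. To be left where it is.
Mind the look-alikes: they are no part of the job. Leave any orange look-alike of the part that bears tin_round_small_center alone.

How it is judged:
At the end, for the whole second after the job is handed in: Each of the four tins stands in the insert of its own shape and size: centre within 12.5 mm of the insert's middle, seated on the cut-out's floor (centre lower than 36 mm above the insert's underside), within 0.05 rad of upright, and at rest. Any order will do (horizontal distance between tin_round_large_center and insert_round_large below 0.0125 m and z of tin_round_large_center in the frame of insert_round_large below 0.036 m and angle between each of tin_round_large_center, tin_round_small_center, tin_square_center, tin_oblong_center's own z axis and vertical below 0.05 rad and linear speed of each of tin_round_large, tin_round_small, tin_square, tin_oblong below 0.02 m/s and angular speed of each of tin_round_large, tin_round_small, tin_square, tin_oblong below 0.2 rad/s and horizontal distance between tin_round_small_center and insert_round_small below 0.0125 m and z of tin_round_small_center in the frame of insert_round_small below 0.036 m and horizontal distance between tin_square_center and insert_square below 0.0125 m and z of tin_square_center in the frame of insert_square below 0.036 m and horizontal distance between tin_oblong_center and insert_oblong below 0.0125 m and z of tin_oblong_center in the frame of insert_oblong below 0.036 m); the robot touches nothing.
It fails at once if the basket or the carton stack is pushed aside (more than 20 mm) (distance of any of basket, carton_stack from where it was at the start of the episode above 0.02 m).
It fails at once if a tin is tipped over (more than 35 degrees from upright) (angle between any of tin_round_large_center, tin_round_small_center, tin_square_center, tin_oblong_center's own z axis and vertical above 0.61 rad).
It fails at once if a tin is dropped or thrown: it moves faster than 0.7 m/s (a fall of 25 mm) with no finger touching it ((linear speed of tin_round_large above 0.7 m/s and contact force between tin_round_large and the fingers below 0.05 N) or (linear speed of tin_round_small above 0.7 m/s and contact force between tin_round_small and the fingers below 0.05 N) or (linear speed of tin_square above 0.7 m/s and contact force between tin_square and the fingers below 0.05 N) or (linear speed of tin_oblong above 0.7 m/s and contact force between tin_oblong and the fingers below 0.05 N)).
It also fails if it takes over 112 s, if anything falls off the work surface, if the arm or the gripper's body presses on something with over 40 N, if the wrist force passes 120 N, or if a joint passes its speed limit or range.

## Working session

There is one attempt and no reset: what is moved stays moved. The work goes in short steps, Python scripts to look and compute and a tool call to move; the robot and the scene stay as the last step left them, time stands still between calls to the robot, and variables do not carry over. Pictures are saved under pics/ and viewed, at most 14 in all, crops included, and the job is handed in when it is done.

Besides the shell and the picture viewer there is one more tool, called by a JSON object that holds its "name" and its "arguments", one argument or row to a line. send_rows: Moves the arm, as the interface text tells. Its arguments: {"type":"object","properties":{"steps":{"type":"array","items":{"type":"object","properties":{"translation":{"type":"array","items":{"type":"number"}},"delta_rot":{"type":"array","items":{"type":"number"}},"jaw":{"type":"number"}}}}},"required":["steps"]}

```bash
mkdir -p pics; ls; cat > h.py <<'E'
from plant import *
import numpy as np, cv2
def cam(n):
    f=grab_frame(n); f['R']=cv2.Rodrigues(np.array(f['rvec'],float))[0]; f['t']=np.array(f['tvec'],float).ravel(); return f
def cloud(f):
    z=f['range_z'].astype(float); v,u=np.mgrid[:480,:640]
    p=np.stack([(u-f['cx'])/f['fx']*z,(v-f['cy'])/f['fy']*z,z],-1)
    w=(p-f['t'])@f['R']; w[z<=0]=np.nan; return w
def ray(f,u,v,h):
    d=f['R'].T@np.array([(u-f['cx'])/f['fx'],(v-f['cy'])/f['fy'],1]); o=-f['R'].T@f['t']
    return o+d*(h-o[2])/d[2]
E
python3 - <<'E'
from h import *
print(state())
for n in ['top','side']:
    f=cam(n); cv2.imwrite(f'pics/{n}0.png',f['pixels']); print(n,-f['R'].T@f['t'],f['R'].round(2).tolist(),f['fx'])
    np.savez(f'{n}0.npz',px=f['pixels'],w=cloud(f))
E
```

```text
pics
{'time': 0.0, 'joint_pos': array([ 1.07598704e+00,  5.33840477e-02,  1.61431550e+00,  4.11346734e-05,
        1.47599743e+00, -1.19028373e-01]), 'joint_vel': array([ 0.00060241,  0.00048459, -0.00030221, -0.00077382,  0.00187061,
       -0.00034883]), 'joint_efforts': array([-1.59266501e-04, -3.93662918e+01, -3.70184863e+01, -4.67074324e-05,
        6.68566834e-03,  2.38504145e-05]), 'tool_pos': array([0.22909278, 0.58085306, 0.24403329]), 'tool_rot': array([-3.37399371e-04,  1.86788727e-01,  9.82399544e-01, -9.96811015e-04]), 'contact_force': array([ 0.09232669, -0.62650452, -0.88835932]), 'ft_torque': array([-0.00075003, -0.02939358, -0.00500453]), 'grasp_force': 0.0, 'gripper_width': 0.9995422903462827}
top [0.30901615 0.01637838 1.39902097] [[0.01, -1.0, 0.02], [-0.99, -0.02, -0.16], [0.16, -0.02, -0.99]] 546.8868747954217
side [0.27277911 0.96676951 1.2477191 ] [[-0.98, -0.22, -0.01], [-0.16, 0.74, -0.65], [0.15, -0.63, -0.76]] 581.5476563606308
```

View pics/top0.png

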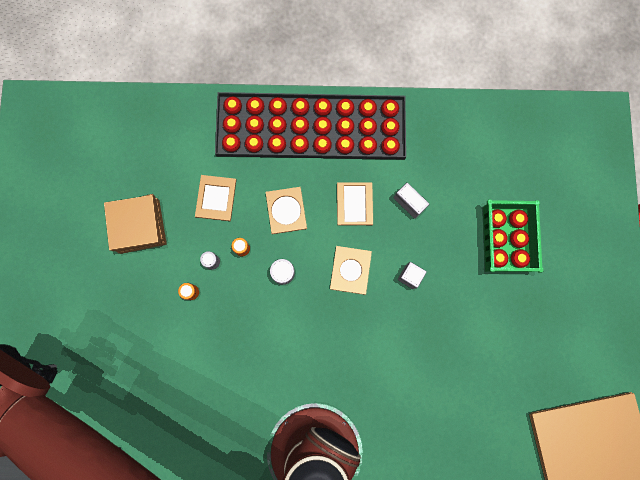

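View pics/side0.png

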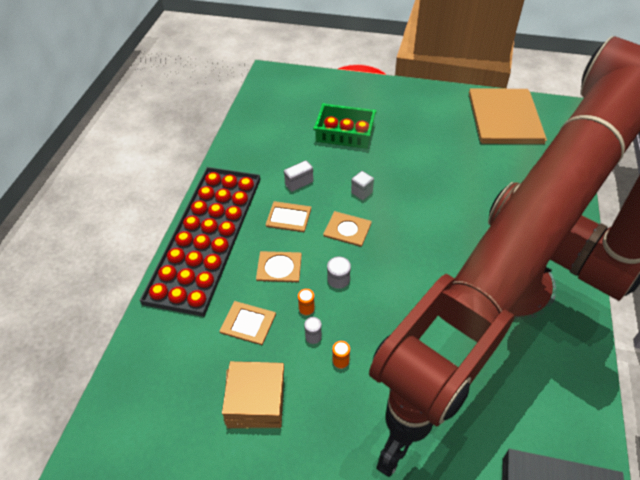

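The top view shows:
- **Tins:** small round (208,260), large round (282,271), oblong (412,199) and square (413,275).
- **Inserts:** square (216,198), large round (286,210), oblong (355,203) and small round (350,270).
- **Bystanders:** carton stack (133,222), basket (513,237) and a pastry tray at the top.

There are three candidates for the small round tin: bare grey (208,260), orange (240,246) and orange (187,291). Bare metal fits the grey one, and I'll confirm that in a crop.

```bash
python3 - <<'E'
from h import *
d=np.load('top0.npz'); px=d['px']; w=d['w']
cv2.imwrite('pics/crop1.png',cv2.resize(px[225:310,165:320],None,fx=5,fy=5,interpolation=cv2.INTER_CUBIC))
f=cam('top'); hsv=cv2.cvtColor(px,cv2.COLOR_BGR2HSV)
roi=np.zeros((480,640),bool); roi[165:310,165:450]=1
z=w[...,2]; print('bench z',np.nanmedian(z[300:380,300:450]))
m=((hsv[...,1]<70)&(hsv[...,2]>120)&roi).astype(np.uint8)
n,l,st,c=cv2.connectedComponentsWithStats(m)
for i in range(1,n):
    if st[i,4]<60: continue
    k=l==i; zz=np.nanpercentile(z[k],[10,50,90])
    h=0.06 if zz[1]>0.03 else 0.003
    top=(k&(abs(z-h)<0.012)).astype(np.uint8)
    cs,_=cv2.findContours(top,0,2); cn=max(cs,key=cv2.contourArea).reshape(-1,2)
    P=np.array([ray(f,u,v,h)[:2] for u,v in cn],np.float32)
    r=cv2.minAreaRect(P*1000)
    M=np.array([ray(f,u,v,h)[:2] for v,u in np.argwhere(top)]).mean(0)
    print(c[i].round(),st[i,4],'z',zz.round(3),'rect ctr',np.round(r[0],1),'size',np.round(r[1],1),'ang',round(r[2],1),'mean',(M*1000).round(1))
# tall things outline incl. orange, cartons, basket, at height
for nm,mm in [('tall',(z>0.03)&(z<0.12))]:
    mm=mm.astype(np.uint8); n,l,st,c=cv2.connectedComponentsWithStats(mm)
    for i in range(1,n):
        if st[i,4]<60: continue
        p=w[l==i]; print(nm,c[i].round(),st[i,4],np.percentile(p,2,0).round(3),np.percentile(p,98,0).round(3))
E
```

```text
bench z -0.0004377478151076431
[413. 198.] 467 z [0.056 0.06  0.063] rect ctr [ 626.3 -238.3] size [77.  38.6] ang 44.5 mean [ 627.  -238.6]
[215. 198.] 591 z [-0.001  0.003  0.007] rect ctr [632.2 266.4] size [63.7 64.1] ang 84.5 mean [632.1 266.6]
[354. 204.] 784 z [-0.001  0.003  0.007] rect ctr [622.6 -96.9] size [94.2 55.1] ang 0.3 mean [622.1 -96.6]
[286. 210.] 658 z [-0.001  0.003  0.007] rect ctr [602.3  81.7] size [74.4 72.9] ang 1.0 mean [602.   82.1]
[239. 245.] 101 z [0.056 0.059 0.063] rect ctr [500.2 192.8] size [25.1 24.6] ang 2.0 mean [499.9 192.8]
[208. 259.] 203 z [0.057 0.06  0.063] rect ctr [465.6 268.7] size [37.3 36.7] ang 2.4 mean [465.2 268.3]
[281. 270.] 464 z [0.056 0.06  0.064] rect ctr [438.6  86.7] size [56.6 56.5] ang 0.8 mean [438.8  86.7]
[350. 270.] 371 z [-0.001  0.003  0.007] rect ctr [448.6 -86.3] size [54.2 53. ] ang 45.6 mean [448.2 -86.5]
[414. 274.] 369 z [0.056 0.06  0.064] rect ctr [ 433.8 -238.1] size [46.8 47.1] ang 59.4 mean [ 433.9 -238.1]
[186. 291.] 104 z [0.056 0.06  0.063] rect ctr [386.6 317.3] size [26.8 24.2] ang 2.8 mean [386.4 317.7]
tall [411. 199.] 585 [ 0.589 -0.272  0.033] [ 0.659 -0.201  0.065]
tall [133. 223.] 2676 [0.488 0.391 0.038] [0.612 0.517 0.08 ]
tall [516. 233.] 1311 [ 0.447 -0.557  0.031] [ 0.624 -0.429  0.065]
tall [240. 246.] 225 [0.481 0.174 0.036] [0.517 0.21  0.066]
tall [209. 259.] 239 [0.446 0.249 0.034] [0.482 0.286 0.065]
tall [282. 271.] 479 [0.41  0.061 0.05 ] [0.465 0.113 0.065]
tall [412. 275.] 424 [ 0.406 -0.263  0.035] [ 0.461 -0.208  0.065]
tall [187. 291.] 249 [0.368 0.298 0.036] [0.405 0.335 0.065]
tall [300. 436.] 309 [ 0.009 -0.026  0.031] [0.072 0.069 0.116]
tall [ 10. 470.] 444 [-0.049  0.66   0.054] [-0.001  0.723  0.065]
```

View pics/crop1.png

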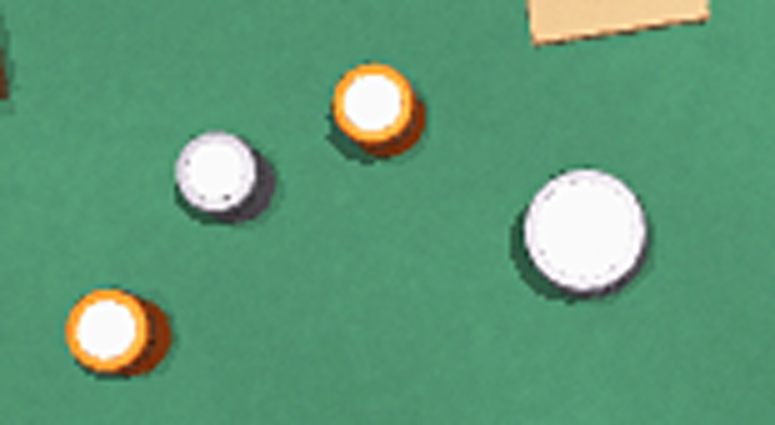

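The crop confirms it: the grey tin at crop (215,170), image (208,259), is bare metal and measures about 38 mm across. The other two have orange bodies, so I leave them alone. All measured sizes and heights agree with the description. Next I plan the first move.

```bash
cat > go.py <<'E'
# usage: go.py x y z yang(deg of tool y axis) [more quadruples]; mm
import sys; from h import *
from scipy.spatial.transform import Rotation as Ro
s=state(); q=s['tool_rot']; R0=Ro.from_quat([q[1],q[2],q[3],q[0]]); p=s['tool_pos']
ya=R0.as_matrix()[:2,1]
print('t',round(s['time'],2),'tcp',(p*1000).round(1),'yang',np.degrees(np.arctan2(ya[1],ya[0])).round(1),'F',s['contact_force'].round(1),'w',round(s['gripper_width'],3),'gf',round(s['grasp_force'],1))
a=list(map(float,sys.argv[1:]))
for i in range(0,len(a),4):
    y=np.radians(a[i+3]); Y=[np.cos(y),np.sin(y),0]; Z=[0,0,-1]; X=np.cross(Y,Z)
    T=Ro.from_matrix(np.array([X,Y,Z]).T)
    print(a[i:i+4],'trans cm',R0.inv().apply(np.array(a[i:i+3])/1000-p).round(3)*100,'rot',(R0.inv()*T).as_rotvec().round(3))
E
python3 go.py 465 268.5 150 45 465 268.5 38 45
```

```text
t 0.15 tcp [229.2 581.  244.3] yang 68.5 F [ 0.1  0.4 -0.1] w 1.0 gf 0.0
[465.0, 268.5, 150.0, 45.0] trans cm [-33.4 -20.4   9.5] rot [-0.002  0.     0.41 ]
[465.0, 268.5, 38.0, 45.0] trans cm [-33.4 -20.4  20.7] rot [-0.002  0.     0.41 ]
```

{"name": "send_rows", "arguments": {
  "steps": [
    {"translation": [-33.4,-20.4,9.4],"delta_rot": [0,0,0.41],"jaw": 8.5},
    {"translation": [-33.4,-20.4,9.4],"delta_rot": [0,0,0.41],"jaw": 8.5},
    {"translation": [-33.4,-20.4,9.4],"delta_rot": [0,0,0.41],"jaw": 8.5},
    {"translation": [-33.4,-20.4,9.4],"delta_rot": [0,0,0.41],"jaw": 8.5},
    {"translation": [-33.4,-20.4,9.4],"delta_rot": [0,0,0.41],"jaw": 8.5},
    {"translation": [-33.4,-20.4,9.4],"delta_rot": [0,0,0.41],"jaw": 8.5},
    {"translation": [-33.4,-20.4,9.4],"delta_rot": [0,0,0.41],"jaw": 8.5},
    {"translation": [-33.4,-20.4,9.4],"delta_rot": [0,0,0.41],"jaw": 8.5}
  ]
}}

```text
time: 0.95
tool_pos: [0.4644, 0.2692, 0.1513]
tool_rot: [0.0, 0.383, 0.924, 0.0]
contact_force: [-0.1, 0.5, 0.1]
gripper_width: 0.992
grasp_force: 0.0
```

```bash
python3 go.py 465 268.5 150 45 465 268.5 38 45
```

```text
t 0.95 tcp [464.4 269.2 151.3] yang 45.0 F [-0.1  0.5  0.1] w 0.992 gf 0.0
[465.0, 268.5, 150.0, 45.0] trans cm [-0.1 -0.   0.1] rot [ 0. -0. -0.]
[465.0, 268.5, 38.0, 45.0] trans cm [-0.1 -0.  11.3] rot [ 0. -0. -0.]
```

{"name": "send_rows", "arguments": {
  "steps": [
    {"translation": [0,0,4.0],"delta_rot": [0,0,0],"jaw": 8.5},
    {"translation": [0,0,7.5],"delta_rot": [0,0,0],"jaw": 8.5},
    {"translation": [0,0,10.0],"delta_rot": [0,0,0],"jaw": 8.5},
    {"translation": [0,0,11.2],"delta_rot": [0,0,0],"jaw": 8.5},
    {"translation": [0,0,11.2],"delta_rot": [0,0,0],"jaw": 3.0},
    {"translation": [0,0,11.2],"delta_rot": [0,0,0],"jaw": 3.0},
    {"translation": [0,0,11.2],"delta_rot": [0,0,0],"jaw": 3.0},
    {"translation": [0,0,11.2],"delta_rot": [0,0,0],"jaw": 3.0}
  ]
}}

```text
time: 1.75
tool_pos: [0.4654, 0.2718, 0.0423]
tool_rot: [0.002, 0.383, 0.924, 0.002]
contact_force: [0.2, -0.4, -0.2]
gripper_width: 0.452
grasp_force: 60.2
```

```bash
python3 go.py 465 268.5 140 45 448.5 -86.5 140 45  448.5 -86.5 42 45
```

```text
t 1.75 tcp [465.4 271.8  42.3] yang 45.0 F [ 0.2 -0.4 -0.2] w 0.452 gf 60.2
[465.0, 268.5, 140.0, 45.0] trans cm [-0.2 -0.2 -9.8] rot [ 0.004  0.002 -0.   ]
[448.5, -86.5, 140.0, 45.0] trans cm [-24.2 -26.5  -9.8] rot [ 0.004  0.002 -0.   ]
[448.5, -86.5, 42.0, 45.0] trans cm [-24.1 -26.5  -0. ] rot [ 0.004  0.002 -0.   ]
```

{"name": "send_rows", "arguments": {
  "steps": [
    {"translation": [0,0,-1.0],"delta_rot": [0,0,0],"jaw": 3.0},
    {"translation": [0,0,-3.0],"delta_rot": [0,0,0],"jaw": 3.0},
    {"translation": [0,0,-6.0],"delta_rot": [0,0,0],"jaw": 3.0},
    {"translation": [0,0,-9.0],"delta_rot": [0,0,0],"jaw": 3.0},
    {"translation": [0,0,-10.0],"delta_rot": [0,0,0],"jaw": 3.0},
    {"translation": [0,0,-10.0],"delta_rot": [0,0,0],"jaw": 3.0},
    {"translation": [0,0,-10.0],"delta_rot": [0,0,0],"jaw": 3.0},
    {"translation": [0,0,-10.0],"delta_rot": [0,0,0],"jaw": 3.0}
  ]
}}

```text
time: 2.55
tool_pos: [0.4625, 0.2704, 0.1378]
tool_rot: [-0.001, 0.383, 0.924, -0.001]
contact_force: [-1.0, 0.1, -0.7]
gripper_width: 0.456
grasp_force: 60.3
```

```bash
python3 go.py 448.5 -86.5 140 45  448.5 -86.5 42 45
python3 -c "
from h import *
f=cam('side'); cv2.imwrite('pics/g1.png',f['pixels'][150:450,150:550])"
```

```text
t 2.55 tcp [462.5 270.4 137.8] yang 45.0 F [-1.   0.1 -0.7] w 0.456 gf 60.3
[448.5, -86.5, 140.0, 45.0] trans cm [-24.3 -26.2  -0.2] rot [-0.003 -0.001 -0.   ]
[448.5, -86.5, 42.0, 45.0] trans cm [-24.3 -26.2   9.6] rot [-0.003 -0.001 -0.   ]
```

View pics/g1.png

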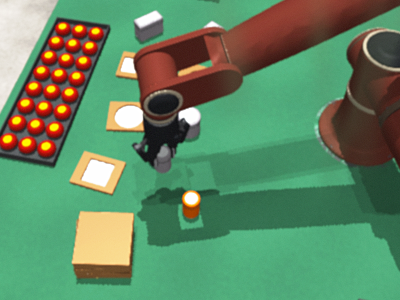

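The crop shows the small tin held in the gripper at (165,160), clear of the bench. I carry it to its insert.

{"name": "send_rows", "arguments": {
  "steps": [
    {"translation": [-3.0,-3.3,0],"delta_rot": [0,0,0],"jaw": 3.0},
    {"translation": [-6.4,-7.0,0],"delta_rot": [0,0,0],"jaw": 3.0},
    {"translation": [-9.8,-10.7,0],"delta_rot": [0,0,0],"jaw": 3.0},
    {"translation": [-13.2,-14.4,0],"delta_rot": [0,0,0],"jaw": 3.0},
    {"translation": [-16.6,-18.1,0],"delta_rot": [0,0,0],"jaw": 3.0},
    {"translation": [-19.9,-21.7,0],"delta_rot": [0,0,0],"jaw": 3.0},
    {"translation": [-22.5,-24.6,0],"delta_rot": [0,0,0],"jaw": 3.0},
    {"translation": [-24.0,-26.3,0],"delta_rot": [0,0,0],"jaw": 3.0}
  ]
}}

```text
time: 3.4
tool_pos: [0.4462, -0.0872, 0.1387]
tool_rot: [-0.001, 0.384, 0.923, -0.0]
contact_force: [-0.0, -0.3, -1.2]
gripper_width: 0.451
grasp_force: 60.6
```

{"name": "send_rows", "arguments": {
  "steps": [
    {"translation": [0,0,0.5],"delta_rot": [0,0,0],"jaw": 3.0},
    {"translation": [0,0,2.0],"delta_rot": [0,0,0],"jaw": 3.0},
    {"translation": [0,0,4.0],"delta_rot": [0,0,0],"jaw": 3.0},
    {"translation": [0,0,6.0],"delta_rot": [0,0,0],"jaw": 3.0},
    {"translation": [0,0,7.0],"delta_rot": [0,0,0],"jaw": 3.0},
    {"translation": [0,0,7.5],"delta_rot": [0,0,0],"jaw": 3.0},
    {"translation": [0,0,7.5],"delta_rot": [0,0,0],"jaw": 3.0},
    {"translation": [0,0,7.5],"delta_rot": [0,0,0],"jaw": 3.0}
  ]
}}

```text
time: 4.2
tool_pos: [0.4479, -0.0847, 0.0656]
tool_rot: [0.001, 0.383, 0.924, 0.0]
contact_force: [-0.2, -0.7, -1.3]
gripper_width: 0.452
grasp_force: 60.6
```

```bash
python3 go.py 448.5 -86.5 42 45; sleep 0; python3 -c "
from h import *
f=cam('side'); w=cloud(f); cv2.imwrite('pics/g2.png',cv2.resize(f['pixels'][130:310,260:500],None,fx=3,fy=3))"
```

```text
t 4.2 tcp [447.9 -84.7  65.6] yang 45.0 F [-0.2 -0.7 -1.3] w 0.452 gf 60.6
[448.5, -86.5, 42.0, 45.0] trans cm [-0.2 -0.1  2.4] rot [ 0.     0.001 -0.   ]
```

View pics/g2.png

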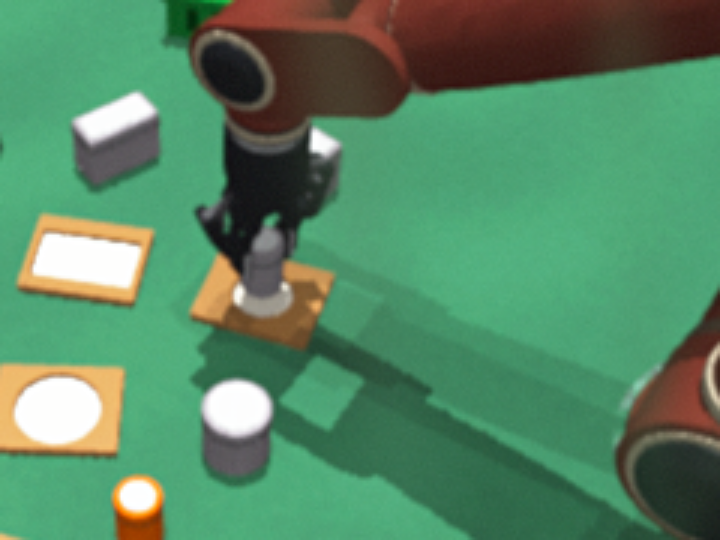

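The small tin at (265,265) is above its insert's cut-out at (262,297). I lower it slowly.

{"name": "send_rows", "arguments": {
  "steps": [
    {"translation": [0,0,0.6],"delta_rot": [0,0,0],"jaw": 3.0},
    {"translation": [0,0,1.2],"delta_rot": [0,0,0],"jaw": 3.0},
    {"translation": [0,0,1.6],"delta_rot": [0,0,0],"jaw": 3.0},
    {"translation": [0,0,1.9],"delta_rot": [0,0,0],"jaw": 3.0},
    {"translation": [0,0,2.0],"delta_rot": [0,0,0],"jaw": 3.0},
    {"translation": [0,0,2.1],"delta_rot": [0,0,0],"jaw": 3.0},
    {"translation": [0,0,2.1],"delta_rot": [0,0,0],"jaw": 3.0},
    {"translation": [0,0,2.1],"delta_rot": [0,0,0],"jaw": 3.0}
  ]
}}

```text
time: 5.05
tool_pos: [0.4474, -0.0848, 0.0452]
tool_rot: [-0.001, 0.383, 0.924, -0.0]
contact_force: [-5.7, 1.0, 10.3]
gripper_width: 0.448
grasp_force: 61.7
```

```bash
python3 go.py; python3 go.py
```

```text
t 5.05 tcp [447.4 -84.8  45.2] yang 45.0 F [-5.7  1.  10.3] w 0.448 gf 61.7
t 5.05 tcp [447.4 -84.8  45.2] yang 45.0 F [-5.7  1.  10.3] w 0.448 gf 61.7
```

The floor is reached: z is 45.2 against 42.3 at the grasp, so +3 mm, with 10 N of contact. I release and lift.

{"name": "send_rows", "arguments": {
  "steps": [
    {"translation": [0,0,0],"delta_rot": [0,0,0],"jaw": 5.0},
    {"translation": [0,0,0],"delta_rot": [0,0,0],"jaw": 8.5},
    {"translation": [0,0,0],"delta_rot": [0,0,0],"jaw": 8.5},
    {"translation": [0,0,0],"delta_rot": [0,0,0],"jaw": 8.5},
    {"translation": [0,0,-2],"delta_rot": [0,0,0],"jaw": 8.5},
    {"translation": [0,0,-5],"delta_rot": [0,0,0],"jaw": 8.5},
    {"translation": [0,0,-9],"delta_rot": [0,0,0],"jaw": 8.5},
    {"translation": [0,0,-11],"delta_rot": [0,0,0],"jaw": 8.5}
  ]
}}

```text
time: 5.85
tool_pos: [0.4487, -0.0852, 0.1573]
tool_rot: [0.002, 0.383, 0.924, 0.0]
contact_force: [-0.1, 0.0, 0.2]
gripper_width: 0.999
grasp_force: 0.0
```

```bash
python3 go.py 438.7 86.7 150 60 438.7 86.7 36 60
```

```text
t 5.85 tcp [448.7 -85.2 157.3] yang 45.0 F [-0.1  0.   0.2] w 0.999 gf 0.0
[438.7, 86.7, 150.0, 60.0] trans cm [12.9 11.4  0.7] rot [ 0.001  0.004 -0.262]
[438.7, 86.7, 36.0, 60.0] trans cm [12.9 11.4 12.1] rot [ 0.001  0.004 -0.262]
```

{"name": "send_rows", "arguments": {
  "steps": [
    {"translation": [4,3.5,0],"delta_rot": [0,0,-0.1],"jaw": 8.5},
    {"translation": [7.5,6.5,0],"delta_rot": [0,0,-0.2],"jaw": 8.5},
    {"translation": [11,9.7,0],"delta_rot": [0,0,-0.262],"jaw": 8.5},
    {"translation": [12.9,11.4,0.3],"delta_rot": [0,0,-0.262],"jaw": 8.5},
    {"translation": [12.9,11.4,1],"delta_rot": [0,0,-0.262],"jaw": 8.5},
    {"translation": [12.9,11.4,3.0],"delta_rot": [0,0,-0.262],"jaw": 8.5},
    {"translation": [12.9,11.4,4],"delta_rot": [0,0,-0.262],"jaw": 8.5},
    {"translation": [12.9,11.4,4],"delta_rot": [0,0,-0.262],"jaw": 8.5}
  ]
}}

```text
time: 6.65
tool_pos: [0.4353, 0.0864, 0.1116]
tool_rot: [-0.002, 0.259, 0.966, -0.001]
contact_force: [0.7, 0.2, -0.1]
gripper_width: 0.994
grasp_force: 0.0
```

```bash
python3 go.py 438.7 86.7 40 60
```

```text
t 6.65 tcp [435.3  86.4 111.6] yang 59.9 F [ 0.7  0.2 -0.1] w 0.994 gf 0.0
[438.7, 86.7, 40.0, 60.0] trans cm [-0.3  0.2  7.2] rot [-0.003 -0.004 -0.001]
```

{"name": "send_rows", "arguments": {
  "steps": [
    {"translation": [-0.1,0.1,2.0],"delta_rot": [0,0,0],"jaw": 8.5},
    {"translation": [-0.1,0.1,4.5],"delta_rot": [0,0,0],"jaw": 8.5},
    {"translation": [-0.1,0.1,6.5],"delta_rot": [0,0,0],"jaw": 8.5},
    {"translation": [-0.1,0.1,7.2],"delta_rot": [0,0,0],"jaw": 8.5},
    {"translation": [-0.1,0.1,7.2],"delta_rot": [0,0,0],"jaw": 5.0},
    {"translation": [-0.1,0.1,7.2],"delta_rot": [0,0,0],"jaw": 5.0},
    {"translation": [-0.1,0.1,7.2],"delta_rot": [0,0,0],"jaw": 5.0},
    {"translation": [-0.1,0.1,7.2],"delta_rot": [0,0,0],"jaw": 5.0}
  ]
}}

```text
time: 7.45
tool_pos: [0.4395, 0.0874, 0.0434]
tool_rot: [0.002, 0.259, 0.966, 0.0]
contact_force: [0.5, -0.2, 1.9]
gripper_width: 0.686
grasp_force: 65.1
```

```bash
python3 go.py 438.7 86.7 130 60 602 82 130 60 602 82 65 60
```

```text
t 7.45 tcp [439.5  87.4  43.4] yang 60.0 F [ 0.5 -0.2  1.9] w 0.686 gf 65.1
[438.7, 86.7, 130.0, 60.0] trans cm [ 0.  -0.1 -8.7] rot [ 0.001  0.003 -0.   ]
[602.0, 82.0, 130.0, 60.0] trans cm [-14.4   7.7  -8.6] rot [ 0.001  0.003 -0.   ]
[602.0, 82.0, 65.0, 60.0] trans cm [-14.3   7.7  -2.1] rot [ 0.001  0.003 -0.   ]
```

{"name": "send_rows", "arguments": {
  "steps": [
    {"translation": [0,0,-1.5],"delta_rot": [0,0,0],"jaw": 5.0},
    {"translation": [0,0,-4.5],"delta_rot": [0,0,0],"jaw": 5.0},
    {"translation": [-1,0.5,-7.5],"delta_rot": [0,0,0],"jaw": 5.0},
    {"translation": [-4,2.1,-8.5],"delta_rot": [0,0,0],"jaw": 5.0},
    {"translation": [-7.6,4.1,-8.5],"delta_rot": [0,0,0],"jaw": 5.0},
    {"translation": [-11,5.9,-8.5],"delta_rot": [0,0,0],"jaw": 5.0},
    {"translation": [-13.5,7.2,-8.5],"delta_rot": [0,0,0],"jaw": 5.0},
    {"translation": [-14.4,7.7,-8.5],"delta_rot": [0,0,0],"jaw": 5.0}
  ]
}}

```text
time: 8.25
tool_pos: [0.6034, 0.0819, 0.127]
tool_rot: [0.0, 0.259, 0.966, 0.0]
contact_force: [0.2, 0.3, -1.7]
gripper_width: 0.686
grasp_force: 65.0
```

{"name": "send_rows", "arguments": {
  "steps": [
    {"translation": [0,0,0],"delta_rot": [0,0,0],"jaw": 5.0},
    {"translation": [0,0,1.5],"delta_rot": [0,0,0],"jaw": 5.0},
    {"translation": [0,0,3.5],"delta_rot": [0,0,0],"jaw": 5.0},
    {"translation": [0,0,5.5],"delta_rot": [0,0,0],"jaw": 5.0},
    {"translation": [0,0,6.5],"delta_rot": [0,0,0],"jaw": 5.0},
    {"translation": [0,0,7.0],"delta_rot": [0,0,0],"jaw": 5.0},
    {"translation": [0,0,7.0],"delta_rot": [0,0,0],"jaw": 5.0},
    {"translation": [0,0,7.0],"delta_rot": [0,0,0],"jaw": 5.0}
  ]
}}

```text
time: 9.05
tool_pos: [0.6018, 0.0822, 0.0578]
tool_rot: [0.001, 0.259, 0.966, 0.0]
contact_force: [-0.8, 0.6, -1.7]
gripper_width: 0.688
grasp_force: 65.0
```

```bash
python3 go.py 602 82 46.4 60
```

```text
t 9.05 tcp [601.8  82.2  57.8] yang 60.0 F [-0.8  0.6 -1.7] w 0.688 gf 65.0
[602.0, 82.0, 46.4, 60.0] trans cm [-0.  -0.   1.1] rot [ 0.001  0.001 -0.   ]
```

{"name": "send_rows", "arguments": {
  "steps": [
    {"translation": [0,0,0.3],"delta_rot": [0,0,0],"jaw": 5.0},
    {"translation": [0,0,0.6],"delta_rot": [0,0,0],"jaw": 5.0},
    {"translation": [0,0,0.8],"delta_rot": [0,0,0],"jaw": 5.0},
    {"translation": [0,0,1.0],"delta_rot": [0,0,0],"jaw": 5.0},
    {"translation": [0,0,1.1],"delta_rot": [0,0,0],"jaw": 5.0},
    {"translation": [0,0,1.2],"delta_rot": [0,0,0],"jaw": 5.0},
    {"translation": [0,0,1.2],"delta_rot": [0,0,0],"jaw": 5.0},
    {"translation": [0,0,1.2],"delta_rot": [0,0,0],"jaw": 5.0}
  ]
}}

```text
time: 9.85
tool_pos: [0.6016, 0.0821, 0.0465]
tool_rot: [-0.0, 0.259, 0.966, -0.0]
contact_force: [-4.7, -0.3, 7.0]
gripper_width: 0.683
grasp_force: 65.8
```

{"name": "send_rows", "arguments": {
  "steps": [
    {"translation": [0,0,0],"delta_rot": [0,0,0],"jaw": 6.5},
    {"translation": [0,0,0],"delta_rot": [0,0,0],"jaw": 8.5},
    {"translation": [0,0,0],"delta_rot": [0,0,0],"jaw": 8.5},
    {"translation": [0,0,0],"delta_rot": [0,0,0],"jaw": 8.5},
    {"translation": [0,0,-2],"delta_rot": [0,0,0],"jaw": 8.5},
    {"translation": [0,0,-5],"delta_rot": [0,0,0],"jaw": 8.5},
    {"translation": [0,0,-9],"delta_rot": [0,0,0],"jaw": 8.5},
    {"translation": [0,0,-11],"delta_rot": [0,0,0],"jaw": 8.5}
  ]
}}

```text
time: 10.65
tool_pos: [0.603, 0.0822, 0.1588]
tool_rot: [0.002, 0.259, 0.966, 0.001]
contact_force: [-0.4, -0.3, 0.8]
gripper_width: 0.996
grasp_force: 0.0
```

```bash
python3 go.py 434 -238 150 59.4
```

```text
t 10.65 tcp [603.   82.2 158.8] yang 60.0 F [-0.4 -0.3  0.8] w 0.996 gf 0.0
[434.0, -238.0, 150.0, 59.4] trans cm [ -1.4 -36.2   0.8] rot [0.003 0.004 0.01 ]
```

{"name": "send_rows", "arguments": {
  "steps": [
    {"translation": [-0.2,-4.8,0.3],"delta_rot": [0,0,0.01],"jaw": 8.5},
    {"translation": [-0.4,-9.7,0.3],"delta_rot": [0,0,0.01],"jaw": 8.5},
    {"translation": [-0.6,-14.6,0.5],"delta_rot": [0,0,0.01],"jaw": 8.5},
    {"translation": [-0.8,-19.5,0.5],"delta_rot": [0,0,0.01],"jaw": 8.5},
    {"translation": [-1.0,-24.4,0.5],"delta_rot": [0,0,0.01],"jaw": 8.5},
    {"translation": [-1.2,-29.3,0.5],"delta_rot": [0,0,0.01],"jaw": 8.5},
    {"translation": [-1.4,-33.5,0.5],"delta_rot": [0,0,0.01],"jaw": 8.5},
    {"translation": [-1.4,-36.2,0.5],"delta_rot": [0,0,0.01],"jaw": 8.5}
  ]
}}

```text
time: 11.45
tool_pos: [0.431, -0.2406, 0.15]
tool_rot: [0.0, 0.265, 0.964, -0.0]
contact_force: [0.2, 0.2, -0.0]
gripper_width: 0.996
grasp_force: 0.0
```

{"name": "send_rows", "arguments": {
  "steps": [
    {"translation": [0,0,0],"delta_rot": [0,0,0],"jaw": 8.5},
    {"translation": [0,0,1],"delta_rot": [0,0,0],"jaw": 8.5},
    {"translation": [0,0,3],"delta_rot": [0,0,0],"jaw": 8.5},
    {"translation": [0,0,4.5],"delta_rot": [0,0,0],"jaw": 8.5},
    {"translation": [0,0,4.5],"delta_rot": [0,0,0],"jaw": 8.5},
    {"translation": [0,0,4.5],"delta_rot": [0,0,0],"jaw": 8.5},
    {"translation": [0,0,4.5],"delta_rot": [0,0,0],"jaw": 8.5},
    {"translation": [0,0,4.5],"delta_rot": [0,0,0],"jaw": 8.5}
  ]
}}

```text
time: 12.25
tool_pos: [0.4331, -0.2386, 0.1059]
tool_rot: [0.001, 0.264, 0.965, -0.0]
contact_force: [0.2, 0.4, -0.7]
gripper_width: 0.997
grasp_force: 0.0
```

```bash
python3 go.py 434 -238 42 59.4
```

```text
t 12.25 tcp [ 433.1 -238.6  105.9] yang 59.4 F [ 0.2  0.4 -0.7] w 0.997 gf 0.0
[434.0, -238.0, 42.0, 59.4] trans cm [-0.   0.1  6.4] rot [-0.     0.002  0.001]
```

{"name": "send_rows", "arguments": {
  "steps": [
    {"translation": [0,0,2.0],"delta_rot": [0,0,0],"jaw": 8.5},
    {"translation": [0,0.1,4.5],"delta_rot": [0,0,0],"jaw": 8.5},
    {"translation": [0,0.1,6.0],"delta_rot": [0,0,0],"jaw": 8.5},
    {"translation": [0,0.1,6.4],"delta_rot": [0,0,0],"jaw": 8.5},
    {"translation": [0,0.1,6.4],"delta_rot": [0,0,0],"jaw": 3.8},
    {"translation": [0,0.1,6.4],"delta_rot": [0,0,0],"jaw": 3.8},
    {"translation": [0,0.1,6.4],"delta_rot": [0,0,0],"jaw": 3.8},
    {"translation": [0,0.1,6.4],"delta_rot": [0,0,0],"jaw": 3.8}
  ]
}}

```text
time: 13.05
tool_pos: [0.4341, -0.2384, 0.0426]
tool_rot: [0.002, 0.264, 0.965, -0.001]
contact_force: [-0.2, -0.1, 2.4]
gripper_width: 0.55
grasp_force: 63.1
```

```bash
python3 go.py 632 266.5 140 84.5
```

```text
t 13.05 tcp [ 434.1 -238.4   42.6] yang 59.4 F [-0.2 -0.1  2.4] w 0.55 gf 63.1
[632.0, 266.5, 140.0, 84.5] trans cm [ 8.6 53.5 -9.8] rot [-0.001  0.003 -0.438]
```

{"name": "send_rows", "arguments": {
  "steps": [
    {"translation": [0,0,-1.5],"delta_rot": [0,0,0],"jaw": 3.8},
    {"translation": [0,0,-4.5],"delta_rot": [0,0,0],"jaw": 3.8},
    {"translation": [0,1,-8.0],"delta_rot": [0,0,0],"jaw": 3.8},
    {"translation": [0.5,4,-9.8],"delta_rot": [0,0,0],"jaw": 3.8},
    {"translation": [1.2,8,-9.8],"delta_rot": [0,0,0],"jaw": 3.8},
    {"translation": [2.0,12.5,-9.8],"delta_rot": [0,0,0],"jaw": 3.8},
    {"translation": [2.7,17,-9.8],"delta_rot": [0,0,0],"jaw": 3.8},
    {"translation": [3.5,21.5,-9.8],"delta_rot": [0,0,0],"jaw": 3.8}
  ]
}}

```text
time: 13.85
tool_pos: [0.5126, -0.0329, 0.1393]
tool_rot: [0.0, 0.264, 0.965, -0.0]
contact_force: [0.1, -0.8, -0.9]
gripper_width: 0.554
grasp_force: 62.6
```

```bash
python3 go.py 632 266.5 140 84.5
```

```text
t 13.85 tcp [512.6 -32.9 139.3] yang 59.4 F [ 0.1 -0.8 -0.9] w 0.554 gf 62.6
[632.0, 266.5, 140.0, 84.5] trans cm [ 5.  31.8 -0.1] rot [ 0.     0.001 -0.438]
```

{"name": "send_rows", "arguments": {
  "steps": [
    {"translation": [0.7,4.5,0],"delta_rot": [0,0,-0.07],"jaw": 3.8},
    {"translation": [1.4,9.1,0],"delta_rot": [0,0,-0.14],"jaw": 3.8},
    {"translation": [2.1,13.7,0],"delta_rot": [0,0,-0.21],"jaw": 3.8},
    {"translation": [2.8,18.3,0],"delta_rot": [0,0,-0.28],"jaw": 3.8},
    {"translation": [3.5,22.9,0],"delta_rot": [0,0,-0.34],"jaw": 3.8},
    {"translation": [4.2,27.0,0],"delta_rot": [0,0,-0.39],"jaw": 3.8},
    {"translation": [4.8,30.3,0],"delta_rot": [0,0,-0.43],"jaw": 3.8},
    {"translation": [5.1,31.8,0],"delta_rot": [0,0,-0.438],"jaw": 3.8}
  ]
}}

```text
time: 14.65
tool_pos: [0.6303, 0.2678, 0.1388]
tool_rot: [0.0, 0.046, 0.999, 0.0]
contact_force: [-1.0, -0.3, -1.0]
gripper_width: 0.555
grasp_force: 62.5
```

{"name": "send_rows", "arguments": {
  "steps": [
    {"translation": [0,0,0],"delta_rot": [0,0,0],"jaw": 3.8},
    {"translation": [0,0,1.5],"delta_rot": [0,0,0],"jaw": 3.8},
    {"translation": [0,0,3.5],"delta_rot": [0,0,0],"jaw": 3.8},
    {"translation": [0,0,5.5],"delta_rot": [0,0,0],"jaw": 3.8},
    {"translation": [0,0,7.0],"delta_rot": [0,0,0],"jaw": 3.8},
    {"translation": [0,0,7.8],"delta_rot": [0,0,0],"jaw": 3.8},
    {"translation": [0,0,7.8],"delta_rot": [0,0,0],"jaw": 3.8},
    {"translation": [0,0,7.8],"delta_rot": [0,0,0],"jaw": 3.8}
  ]
}}

```text
time: 15.45
tool_pos: [0.6305, 0.2649, 0.0615]
tool_rot: [0.0, 0.048, 0.999, 0.0]
contact_force: [-0.7, -0.4, -1.2]
gripper_width: 0.548
grasp_force: 62.5
```

```bash
python3 go.py 632 266.5 45.5 84.5
```

```text
t 15.45 tcp [630.5 264.9  61.5] yang 84.5 F [-0.7 -0.4 -1.2] w 0.548 gf 62.5
[632.0, 266.5, 45.5, 84.5] trans cm [-0.1  0.2  1.6] rot [ 0.     0.001 -0.   ]
```

{"name": "send_rows", "arguments": {
  "steps": [
    {"translation": [-0.1,0.1,0.4],"delta_rot": [0,0,0],"jaw": 3.8},
    {"translation": [-0.1,0.1,0.8],"delta_rot": [0,0,0],"jaw": 3.8},
    {"translation": [-0.1,0.1,1.2],"delta_rot": [0,0,0],"jaw": 3.8},
    {"translation": [-0.1,0.1,1.4],"delta_rot": [0,0,0],"jaw": 3.8},
    {"translation": [-0.1,0.1,1.5],"delta_rot": [0,0,0],"jaw": 3.8},
    {"translation": [-0.1,0.1,1.6],"delta_rot": [0,0,0],"jaw": 3.8},
    {"translation": [-0.1,0.1,1.6],"delta_rot": [0,0,0],"jaw": 3.8},
    {"translation": [-0.1,0.1,1.6],"delta_rot": [0,0,0],"jaw": 3.8}
  ]
}}

```text
time: 16.25
tool_pos: [0.6315, 0.2662, 0.0457]
tool_rot: [0.0, 0.048, 0.999, 0.0]
contact_force: [-2.8, 0.1, 3.9]
gripper_width: 0.552
grasp_force: 63.1
```

The square tin is in contact at 45.7, which is +3.1 mm, so it is seated. I release it.

{"name": "send_rows", "arguments": {
  "steps": [
    {"translation": [0,0,0.0],"delta_rot": [0,0,0],"jaw": 5.5},
    {"translation": [0,0,0],"delta_rot": [0,0,0],"jaw": 8.5},
    {"translation": [0,0,0],"delta_rot": [0,0,0],"jaw": 8.5},
    {"translation": [0,0,0],"delta_rot": [0,0,0],"jaw": 8.5},
    {"translation": [0,0,-2],"delta_rot": [0,0,0],"jaw": 8.5},
    {"translation": [0,0,-5],"delta_rot": [0,0,0],"jaw": 8.5},
    {"translation": [0,0,-9],"delta_rot": [0,0,0],"jaw": 8.5},
    {"translation": [0,0,-11],"delta_rot": [0,0,0],"jaw": 8.5}
  ]
}}

```text
time: 17.05
tool_pos: [0.6328, 0.2665, 0.1591]
tool_rot: [0.003, 0.048, 0.999, 0.001]
contact_force: [0.4, -0.2, 0.3]
gripper_width: 0.994
grasp_force: 0.0
```

```bash
python3 go.py 626.5 -238.5 150 134.5
```

```text
t 17.05 tcp [632.8 266.5 159.1] yang 84.5 F [ 0.4 -0.2  0.3] w 0.994 gf 0.0
[626.5, -238.5, 150.0, 134.5] trans cm [ -4.2 -50.3   0.8] rot [-0.     0.006 -0.872]
```

{"name": "send_rows", "arguments": {
  "steps": [
    {"translation": [-0.4,-4.8,0.3],"delta_rot": [0,0,-0.08],"jaw": 8.5},
    {"translation": [-0.8,-9.7,0.5],"delta_rot": [0,0,-0.16],"jaw": 8.5},
    {"translation": [-1.2,-14.6,0.5],"delta_rot": [0,0,-0.24],"jaw": 8.5},
    {"translation": [-1.6,-19.5,0.5],"delta_rot": [0,0,-0.32],"jaw": 8.5},
    {"translation": [-2.0,-24.4,0.5],"delta_rot": [0,0,-0.4],"jaw": 8.5},
    {"translation": [-2.4,-29.3,0.5],"delta_rot": [0,0,-0.48],"jaw": 8.5},
    {"translation": [-2.8,-34.2,0.5],"delta_rot": [0,0,-0.56],"jaw": 8.5},
    {"translation": [-3.2,-39.0,0.5],"delta_rot": [0,0,-0.64],"jaw": 8.5}
  ]
}}

```text
time: 17.85
tool_pos: [0.6254, -0.1273, 0.15]
tool_rot: [0.0, -0.27, 0.963, -0.0]
contact_force: [0.4, -0.1, 0.2]
gripper_width: 0.996
grasp_force: 0.0
```

```bash
python3 go.py 626.5 -238.5 115 134.5
```

```text
t 17.85 tcp [ 625.4 -127.3  150. ] yang 121.4 F [ 0.4 -0.1  0.2] w 0.996 gf 0.0
[626.5, -238.5, 115.0, 134.5] trans cm [ 5.7 -9.6  3.5] rot [-0.     0.    -0.229]
```

{"name": "send_rows", "arguments": {
  "steps": [
    {"translation": [2.0,-3.4,0],"delta_rot": [0,0,-0.08],"jaw": 8.5},
    {"translation": [4.0,-6.7,0],"delta_rot": [0,0,-0.16],"jaw": 8.5},
    {"translation": [5.3,-9.0,0],"delta_rot": [0,0,-0.22],"jaw": 8.5},
    {"translation": [5.7,-9.6,1.0],"delta_rot": [0,0,-0.229],"jaw": 8.5},
    {"translation": [5.7,-9.6,3.0],"delta_rot": [0,0,-0.229],"jaw": 8.5},
    {"translation": [5.7,-9.6,4.0],"delta_rot": [0,0,-0.229],"jaw": 8.5},
    {"translation": [5.7,-9.6,4.0],"delta_rot": [0,0,-0.229],"jaw": 8.5},
    {"translation": [5.7,-9.6,4.0],"delta_rot": [0,0,-0.229],"jaw": 8.5}
  ]
}}

```text
time: 18.65
tool_pos: [0.6266, -0.2359, 0.1096]
tool_rot: [-0.0, -0.377, 0.926, 0.0]
contact_force: [0.1, 0.4, 0.9]
gripper_width: 0.993
grasp_force: 0.0
```

```bash
python3 go.py 626.5 -238.5 42 134.5
```

```text
t 18.65 tcp [ 626.6 -235.9  109.6] yang 134.3 F [0.1 0.4 0.9] w 0.993 gf 0.0
[626.5, -238.5, 42.0, 134.5] trans cm [ 0.2 -0.2  6.8] rot [ 0.001 -0.    -0.003]
```

{"name": "send_rows", "arguments": {
  "steps": [
    {"translation": [0.1,-0.1,2.0],"delta_rot": [0,0,0],"jaw": 8.5},
    {"translation": [0.1,-0.1,4.5],"delta_rot": [0,0,0],"jaw": 8.5},
    {"translation": [0.1,-0.1,6.3],"delta_rot": [0,0,0],"jaw": 8.5},
    {"translation": [0.1,-0.1,6.8],"delta_rot": [0,0,0],"jaw": 8.5},
    {"translation": [0.1,-0.1,6.8],"delta_rot": [0,0,0],"jaw": 3.0},
    {"translation": [0.1,-0.1,6.8],"delta_rot": [0,0,0],"jaw": 3.0},
    {"translation": [0.1,-0.1,6.8],"delta_rot": [0,0,0],"jaw": 3.0},
    {"translation": [0.1,-0.1,6.8],"delta_rot": [0,0,0],"jaw": 3.0}
  ]
}}

```text
time: 19.45
tool_pos: [0.6279, -0.2389, 0.0438]
tool_rot: [0.001, -0.377, 0.926, -0.001]
contact_force: [2.7, -1.9, 13.8]
gripper_width: 0.457
grasp_force: 64.4
```

```bash
python3 go.py 622.4 -96.8 130 90.3
```

```text
t 19.45 tcp [ 627.9 -238.9   43.8] yang 134.3 F [ 2.7 -1.9 13.8] w 0.457 gf 64.4
[622.4, -96.8, 130.0, 90.3] trans cm [-9.5 10.5 -8.6] rot [-0.003  0.002  0.768]
```

{"name": "send_rows", "arguments": {
  "steps": [
    {"translation": [0,0,-1.5],"delta_rot": [0,0,0],"jaw": 3.0},
    {"translation": [0,0,-4.0],"delta_rot": [0,0,0.05],"jaw": 3.0},
    {"translation": [-0.7,0.8,-7.0],"delta_rot": [0,0,0.15],"jaw": 3.0},
    {"translation": [-2.5,2.8,-8.6],"delta_rot": [0,0,0.28],"jaw": 3.0},
    {"translation": [-4.6,5.1,-8.6],"delta_rot": [0,0,0.41],"jaw": 3.0},
    {"translation": [-6.7,7.4,-8.6],"delta_rot": [0,0,0.54],"jaw": 3.0},
    {"translation": [-8.6,9.5,-8.6],"delta_rot": [0,0,0.67],"jaw": 3.0},
    {"translation": [-9.5,10.5,-8.6],"delta_rot": [0,0,0.768],"jaw": 3.0}
  ]
}}

```text
time: 20.25
tool_pos: [0.6207, -0.0944, 0.1284]
tool_rot: [-0.0, -0.001, 1.0, 0.0]
contact_force: [0.7, -0.4, -1.9]
gripper_width: 0.457
grasp_force: 62.1
```

{"name": "send_rows", "arguments": {
  "steps": [
    {"translation": [0,0,0],"delta_rot": [0,0,0],"jaw": 3.0},
    {"translation": [0,0,1.5],"delta_rot": [0,0,0],"jaw": 3.0},
    {"translation": [0,0,3.5],"delta_rot": [0,0,0],"jaw": 3.0},
    {"translation": [0,0,5.5],"delta_rot": [0,0,0],"jaw": 3.0},
    {"translation": [0,0,6.5],"delta_rot": [0,0,0],"jaw": 3.0},
    {"translation": [0,0,6.8],"delta_rot": [0,0,0],"jaw": 3.0},
    {"translation": [0,0,6.8],"delta_rot": [0,0,0],"jaw": 3.0},
    {"translation": [0,0,6.8],"delta_rot": [0,0,0],"jaw": 3.0}
  ]
}}

```text
time: 21.05
tool_pos: [0.6221, -0.0973, 0.0609]
tool_rot: [0.001, -0.003, 1.0, -0.0]
contact_force: [-0.4, 0.8, -2.7]
gripper_width: 0.461
grasp_force: 62.0
```

```bash
python3 go.py 622.4 -96.8 46.5 90.3
```

```text
t 21.05 tcp [622.1 -97.3  60.9] yang 90.3 F [-0.4  0.8 -2.7] w 0.461 gf 62.0
[622.4, -96.8, 46.5, 90.3] trans cm [-0.   0.1  1.4] rot [-0.001  0.002 -0.   ]
```

{"name": "send_rows", "arguments": {
  "steps": [
    {"translation": [0,0,0.4],"delta_rot": [0,0,0],"jaw": 3.0},
    {"translation": [0,0,0.7],"delta_rot": [0,0,0],"jaw": 3.0},
    {"translation": [0,0,1.0],"delta_rot": [0,0,0],"jaw": 3.0},
    {"translation": [0,0,1.2],"delta_rot": [0,0,0],"jaw": 3.0},
    {"translation": [0,0,1.4],"delta_rot": [0,0,0],"jaw": 3.0},
    {"translation": [0,0,1.5],"delta_rot": [0,0,0],"jaw": 3.0},
    {"translation": [0,0,1.5],"delta_rot": [0,0,0],"jaw": 3.0},
    {"translation": [0,0,1.5],"delta_rot": [0,0,0],"jaw": 3.0}
  ]
}}

```text
time: 21.85
tool_pos: [0.6217, -0.0968, 0.0468]
tool_rot: [0.0, -0.003, 1.0, -0.0]
contact_force: [-4.6, 1.2, 7.5]
gripper_width: 0.458
grasp_force: 63.0
```

Contact at 46.8 is +3.0 mm, so the oblong tin is seated. I release, lift and back away toward the base so the camera can see.

{"name": "send_rows", "arguments": {
  "steps": [
    {"translation": [0,0,0],"delta_rot": [0,0,0],"jaw": 5.0},
    {"translation": [0,0,0],"delta_rot": [0,0,0],"jaw": 8.5},
    {"translation": [0,0,0],"delta_rot": [0,0,0],"jaw": 8.5},
    {"translation": [0,0,0],"delta_rot": [0,0,0],"jaw": 8.5},
    {"translation": [0,0,-2],"delta_rot": [0,0,0],"jaw": 8.5},
    {"translation": [0,0,-5],"delta_rot": [0,0,0],"jaw": 8.5},
    {"translation": [0,0,-9],"delta_rot": [0,0,0],"jaw": 8.5},
    {"translation": [0,0,-13],"delta_rot": [0,0,0],"jaw": 8.5}
  ]
}}

```text
time: 22.65
tool_pos: [0.6208, -0.0966, 0.1754]
tool_rot: [-0.001, -0.003, 1.0, 0.0]
contact_force: [0.7, -0.5, 0.2]
gripper_width: 0.993
grasp_force: 0.0
```

```bash
python3 go.py 400 -300 200 90.3 280 -480 220 60
```

```text
t 22.65 tcp [620.8 -96.6 175.4] yang 90.3 F [ 0.7 -0.5  0.2] w 0.993 gf 0.0
[400.0, -300.0, 200.0, 90.3] trans cm [ 22.2 -20.2  -2.4] rot [ 0.    -0.001 -0.   ]
[280.0, -480.0, 220.0, 60.0] trans cm [ 34.3 -38.2  -4.4] rot [ 0.    -0.002  0.529]
```

{"name": "send_rows", "arguments": {
  "steps": [
    {"translation": [3.5,-3.2,-2],"delta_rot": [0,0,0],"jaw": 8.5},
    {"translation": [7,-6.4,-4],"delta_rot": [0,0,0],"jaw": 8.5},
    {"translation": [10.5,-9.6,-4],"delta_rot": [0,0,0],"jaw": 8.5},
    {"translation": [14,-12.8,-4],"delta_rot": [0,0,0],"jaw": 8.5},
    {"translation": [17,-16,-4],"delta_rot": [0,0,0],"jaw": 8.5},
    {"translation": [20,-19.5,-4],"delta_rot": [0,0,0],"jaw": 8.5},
    {"translation": [23,-23,-4],"delta_rot": [0,0,0],"jaw": 8.5},
    {"translation": [26,-27,-4],"delta_rot": [0,0,0],"jaw": 8.5}
  ]
}}

```text
time: 23.45
tool_pos: [0.3614, -0.369, 0.215]
tool_rot: [0.0, -0.003, 1.0, -0.0]
contact_force: [1.7, -0.9, -0.5]
gripper_width: 0.998
grasp_force: 0.0
```

```bash
python3 - <<'E'
from h import *
f=cam('top'); px=f['pixels']; w=cloud(f); z=w[...,2]
cv2.imwrite('pics/end.png',cv2.resize(px[150:320,90:560],None,fx=1.7,fy=1.7,interpolation=cv2.INTER_CUBIC))
hsv=cv2.cvtColor(px,cv2.COLOR_BGR2HSV); roi=np.zeros((480,640),bool); roi[165:310,165:450]=1
m=((hsv[...,1]<70)&(hsv[...,2]>120)&roi&(z>.05)&(z<.075)).astype(np.uint8)
n,l,st,c=cv2.connectedComponentsWithStats(m)
for i in range(1,n):
    if st[i,4]<60: continue
    h=0.063; cs,_=cv2.findContours((l==i).astype(np.uint8),0,2); cn=max(cs,key=cv2.contourArea).reshape(-1,2)
    r=cv2.minAreaRect(np.array([ray(f,u,v,h)[:2]*1000 for u,v in cn],np.float32))
    print(c[i].round(),'z',np.median(z[l==i]).round(4),np.round(r[0],1),np.round(r[1],1),round(r[2],1))
E
```

```text
[211. 193.] z 0.0628 [630.7 266. ] [47.5 47. ] 85.1
[356. 199.] z 0.0629 [619.6 -97. ] [79.5 37.8] 0.2
[285. 205.] z 0.0633 [601.   82.8] [58.6 57.3] 1.1
[239. 245.] z 0.06 [499.7 192.4] [24.9 24.7] 0.9
[352. 267.] z 0.0628 [448.1 -85. ] [37.  36.9] 0.8
[186. 290.] z 0.0602 [386.6 317. ] [26.3 26.4] 72.5
```

View pics/end.png

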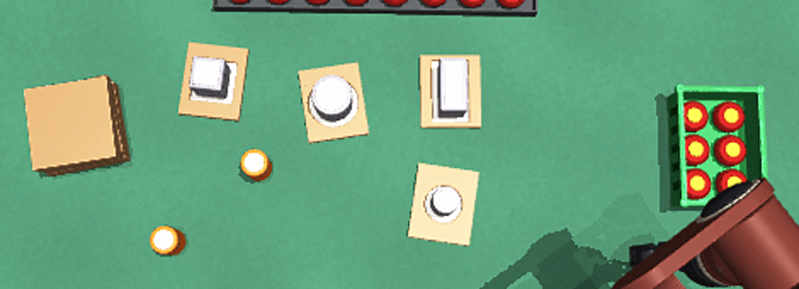

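All four tins stand in their own inserts: square (210,75), large round (333,97), oblong (453,85) and small round (443,202). Their lids are at z ≈ 63 mm and they are within 3 mm of centre. The basket, cartons and orange look-alikes are where they were, so I hand the job in.

```bash
python3 -c "
from plant import *
print(job_done())"
```

```text
the job is handed in; nothing more can be done
None
```

The job is handed in: all four tins stand seated in their matching inserts, each within about 3 mm of centre in the last camera check, and the basket, cartons and orange look-alikes were left alone; no verdict was returned.

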